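# Let the ratchet panel clamp close on a gessoed panel

## Task

Clamp the little gessoed panel on the holding board. The jaw is held open by the ratchet: lift the pawl out of the wheel and throw it right over so that it stays back, then turn the wheel backward (counter-clockwise seen from above) by its crank until the jaw has pushed the panel square against the fence and bears snugly on it, with a firm but gentle push of some 15 N, and let go. Do not force the wheel against the pawl, do not press the panel hard, move jaw and panel only by the wheel, and leave the other things on the desk alone.

Things in the scene. Friction and masses are not known exactly. Their poses are not given: they have to be found in the camera images.
- board: Fixed plywood holding board, 210 x 400 x 18 mm, carrying the whole clamp. Origin on the desk beneath it; z up, x roughly away from the robot; the slab spans x -95 to 115, y -230 to 170 mm. The jaw closes along its +y. The wooden fence (140 mm long, 20 thick, 48 mm above the desk at its top) has its face at y = 135 mm. A jar (x 90, y 70) and a tin (x -73, y 0) stand on it.
- panel: White gessoed wooden panel, 100 x 100 x 14 mm, loose, 0.1 to 0.2 kg, lying flat on the board (18 mm above the desk) between the jaw and the fence, 2 to 7 mm short of the fence. Origin at the centre of its underside; seated against the fence it is at y = 85 mm in the board's frame. More than 45 N on it does damage.
- jaw: Aluminium jaw block, 70 (x) x 30 (y) x 35 mm, origin at its middle on the board's upper face. Slides along the board's +y, 25 mm per rad of the wheel, 34 mm at most. It carries a rubber pad (60 mm wide) on a stem screwed out by an unknown 0 to 16 mm: the panel is seated after 10 to 26 mm of travel, found only by feel. The pad yields 1 mm per 35 N.
- wheel: Steel ratchet wheel, 96 mm across, flat, upright axis at x 0, y -120 mm in the board's frame; origin on the axis 24 mm above the desk. 12 saw teeth stand on its rim, tips 44 mm above the desk. Its axes start parallel to the board's and turn with it. Backward = counter-clockwise from above = closes the jaw. With the pawl in, it has 2 mm of play; over 20 N on the pawl is damage.
- crank_knob (a point): Mid-height of the crank knob: upright wooden peg, 16 mm diameter, 62 to 112 mm above the desk, 62 mm from the wheel's axis, at first 35 degrees clockwise of the board's +x. It needs 23 to 62 degrees counter-clockwise. Turning freely takes 5 N at the knob; 15 N on the panel takes 11 N, 45 N takes 23 N. Wheel and jaw stay by friction when let go, keeping up to 12 N on the panel.
- pawl: Dark steel pawl, 80 g, bar 12 wide x 10 mm thick along the board's y on the wheel's robot side. Origin on its hinge, 60 mm above the desk, at x -40, y -195 mm of the board; its axes start as the board's; y runs along the bar to the nose, 75 mm out, 24 mm deep, between two teeth. Lifting turns it about +x, over and away from the wheel, to a stop at 2.5 rad; past upright (1.6) it falls and stays.
- pawl_tab (a point): Grip point on the pawl's thumb tab: an upright flat tab on the bar, 12 mm thick across (along the board's x), 22 mm along the bar, its top 43 mm above the hinge. The point is 60 mm from the hinge along the bar and 30 mm above it (90 mm above the desk at the start).
- ink_jar: Small capped ink jar, 32 mm across, 45 mm high, on the board; leave alone. Origin at its underside.
- tin: Low tin, 34 mm across, 24 mm high, on the board; leave alone. Origin at its underside.
- muller: Glass muller 52 mm across, 60 mm high, standing on the paint palette; leave alone. Origin at its underside.
- brush: Brush, 160 mm long, lying on the desk; leave alone. Origin at its underside.
- spatula: Palette knife, 200 mm long, lying on the small teal cushion; leave alone. Origin at its underside.
- dish: White bowl, 90 mm across, 30 mm high; leave alone. Origin at its underside.
Things that resemble listed ones, but are neither listed nor needed, are in the scene too. Of the things that look like the panel, the largest one is meant.

How it is judged:
By the outcome, as a careful person would: the job done as asked, in the order asked, and still so for the second after the job is handed in, with the robot touching nothing.
It also fails if it takes over 72 s, if anything falls off the work surface, if the arm or the gripper's body presses on something with over 40 N, if the wrist force passes 120 N, or if a joint passes its speed limit or range.

## Robot

A 6-joint arm with a two-finger parallel gripper is mounted at the origin on the work surface. World frame = base frame: x ahead of the robot, y to its left, z up, the work surface at z = 0. Lengths are in m, angles in rad, forces in N, time in s.
With the tool pointing down it reaches from about 0.35 to 1 m from the base axis. Payload 7.1 kg.
Tool frame: the origin (TCP) lies between the finger pads; the fingertips stand 22 mm ahead of it and the grasp point (between the pads) lies 3 mm ahead of it; x points along the fingers, y is the direction in which the jaws open and shut, and the axes are right-handed (so a half turn about x gives the same grasp; the last joint's range is limited). The gripper opens to 85 mm and grips with 20 to 120 N. Pads are 22 mm wide; open, the fingers measure 114 mm over their backs; the gripper's body (76 mm by 85 mm) begins 54 mm behind the grasp point. The pads swing forward as they close: fully open they stand 13 mm farther back than shut.
Start: joints at [-1.224, 0.423, 1.63, -0, 1.089, -0.019], TCP at [0.224, -0.584, 0.253] pointing down, gripper open.
Joint ranges: [-3, 3], [-0.9, 2.11], [0.09, 2.58], [-1.31, 4.45], [0.11, 2.69], [-2.54, 2.54]. Speed limits (rad/s): [2.39, 2.39, 3.01, 3.14, 3.14, 3.14].

## Interface

Orientations are given as a rotation vector (axis times angle).
In Python, from rig import manip gives the robot as it stands. The module is installed in compiled form; this text tells all that it offers. Calls block until the motion is done:
- manip.move_to(position, orientation): joint-space move of the TCP to a pose.
- manip.servo_line(position, orientation=None, rate=0.15): straight line of the TCP; orientation=None keeps the orientation; rate is the mean speed in m/s.
- manip.set_joints(angles): joint-space move.
- manip.command_gripper(opening, f_grip=None): finger opening in m; f_grip is the grip in N (None keeps the last); returns when the fingers have stopped.
- manip.hold(seconds).
- manip.solve_ik(position, orientation): joint angles nearest the present ones, or None.
- manip.camera(name): name is "scene" or "top" or "wrist"; returns a dict with "image" (384x512x3 uint8, red, green, blue), "fx", "fy", "cx", "cy" (pixels), "cam_to_world" (4x4, takes a point from camera to world coordinates); the wrist camera has in their place "mount" (4x4, takes a point from camera to tool coordinates, whose origin is the TCP and whose axes are the tool frame's). Camera axes: x right, y down, z forward; pixel columns grow to the right and rows downward; lengths in m; the calibration is good to about 2 mm. A picture is of the moment at which its call begins: read the wrist's pose just before it. There is no depth.
A pose or a line that the arm cannot do raises manip.IKError and nothing moves.
- manip.sign_off(): hands the job in, once; it reports no verdict.
Readings, each from a call of its own:
- manip.get_time(): time.
- manip.get_joint_positions(): joint angles.
- manip.get_joint_vel(): joint speeds.
- manip.get_tau(): joint torques, N m.
- manip.get_position(): TCP position.
- manip.get_ee_rot(): TCP orientation.
- manip.get_contact_force(): force on the tool from outside, world axes, zero at the start.
- manip.get_torque(): the same for the moment, N m.
- manip.get_width(): finger opening in m.
Only numpy, scipy, OpenCV 4.12 (cv2) and the standard library are available. Lean on these libraries where they do the work, as an engineer would, in place of code of your own. Each camera call takes 0.05 s, during which the arm holds its last target.

## Working session

There is one attempt and no reset: what is moved stays moved. The work goes in short steps, each a Python script; the robot and the scene stay as the last script left them, time stands still between calls to the robot, and variables do not carry over. Pictures are saved under pics/ and viewed, and the job is handed in when it is done.

```bash
mkdir -p pics; python3 - <<'E'
from rig import manip
import cv2,numpy as np
np.set_printoptions(precision=4,suppress=True)
for n in ("scene","top","wrist"):
    p=manip.get_position();r=manip.get_ee_rot()
    c=manip.camera(n)
    cv2.imwrite(f"pics/{n}0.png",cv2.cvtColor(c["image"],cv2.COLOR_RGB2BGR))
    print(n,c["fx"],c["fy"],c["cx"],c["cy"]);print(c.get("cam_to_world",c.get("mount")))
print(p,r,manip.get_time(),manip.get_width(),manip.get_contact_force())
E
```

```text
scene 494.64845421484335 494.64845421484335 256.96495483788306 190.28007926626398
[[-0.8302  0.4721 -0.2965  0.9344]
 [ 0.5575  0.6981 -0.4493  0.6348]
 [-0.0051 -0.5383 -0.8427  1.2543]
 [ 0.      0.      0.      1.    ]]
top 348.12111214746466 348.12111214746466 254.4275222993091 192.05157018876312
[[-0.0152 -0.9951  0.0979  0.4196]
 [-0.9997  0.0172  0.0194 -0.0006]
 [-0.021  -0.0975 -0.995   1.0803]
 [ 0.      0.      0.      1.    ]]
wrist 273.5196129762736 273.5196129762736 257.1275467568749 191.0982925234063
[[-0.0008 -0.3022  0.9533 -0.1208]
 [ 1.     -0.0002  0.0008 -0.0006]
 [-0.      0.9533  0.3022 -0.0773]
 [ 0.      0.      0.      1.    ]]
[ 0.2234 -0.5832  0.2526] [ 2.0221  0.3755 -2.0226] 0.15 0.08547295129104546 [-0.0127  0.196  -0.4585]
```

View pics/scene0.png

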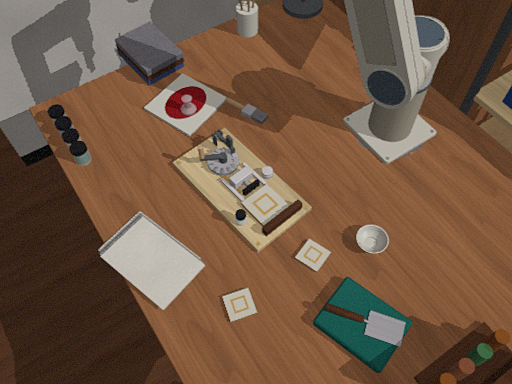

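View pics/top0.png

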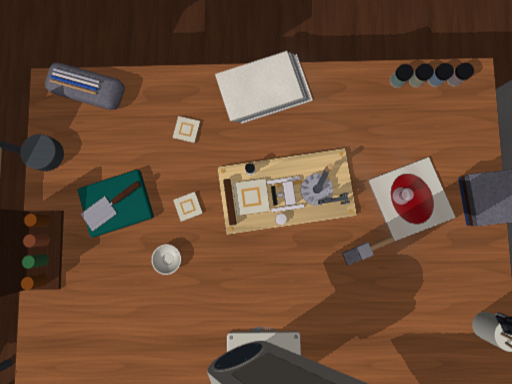

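The top view shows the board at about (219–355, 149–234), with the fence on the left (robot's +y) and the wheel at about (317,188). I'll zoom in on it.

```bash
python3 - <<'E'
import cv2
t=cv2.imread("pics/top0.png")[140:242,208:368]
s=cv2.imread("pics/scene0.png")[120:255,165:320]
cv2.imwrite("pics/topz.png",cv2.resize(t,None,fx=5,fy=5,interpolation=cv2.INTER_CUBIC))
cv2.imwrite("pics/scenez.png",cv2.resize(s,None,fx=4.4,fy=4.4,interpolation=cv2.INTER_CUBIC))
E
```

```text
(no output)
```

View pics/topz.png

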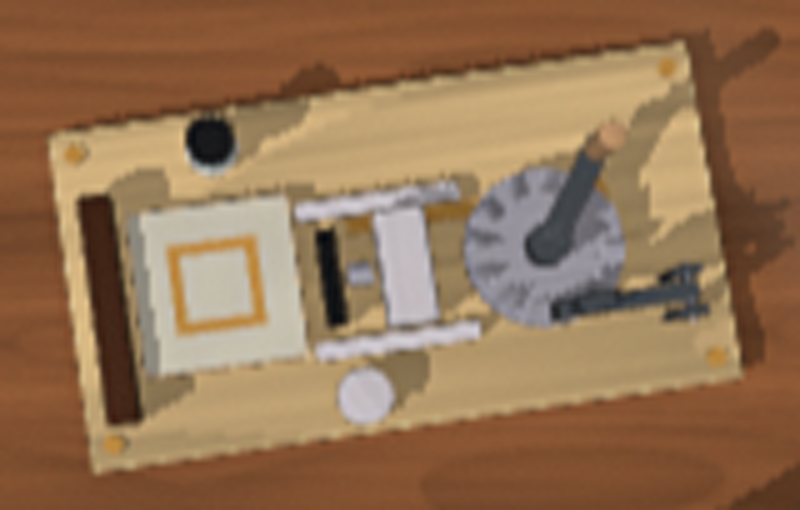

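View pics/scenez.png

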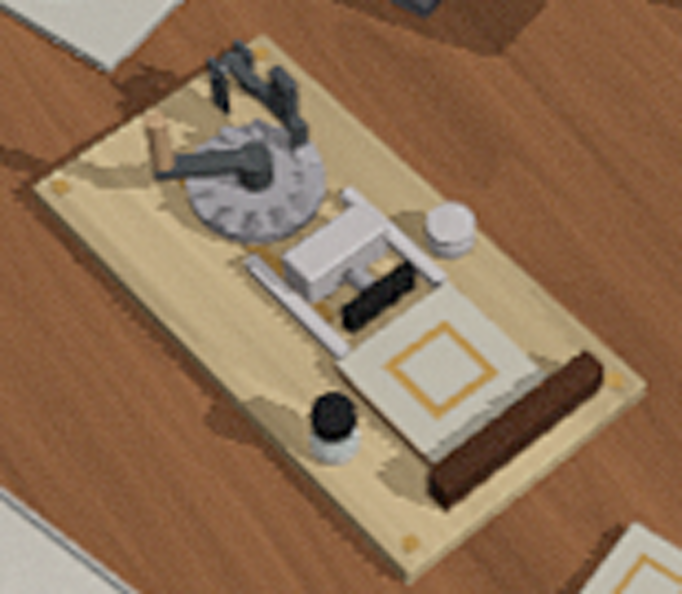

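View pics/wrist0.png

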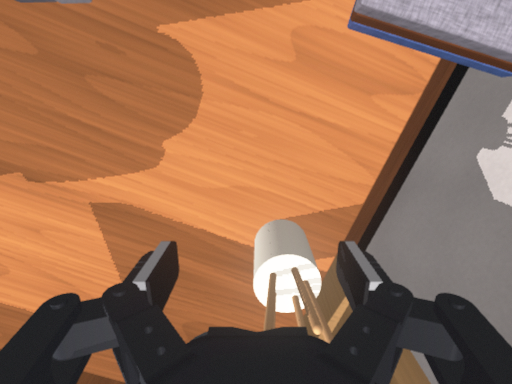

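Clear views. In the top zoom the board corners are (50,135), (686,42), (742,375) and (95,470). In the scene zoom they are (262,37), (35,188), (410,570) and (645,385). Next I'll fit the board pose and check it against the other features.

```bash
cat > h.py <<'E'
import numpy as np,cv2
from scipy.spatial.transform import Rotation as R
from scipy.optimize import least_squares
np.set_printoptions(precision=4,suppress=True)
def proj(K,T,P):
    P=np.atleast_2d(P); q=(P-T[:3,3])@T[:3,:3]
    return np.c_[K[0]*q[:,0]/q[:,2]+K[1],K[0]*q[:,1]/q[:,2]+K[2]]
def bw(pose,P):
    P=np.atleast_2d(P).astype(float); c,s=np.cos(pose[2]),np.sin(pose[2])
    return np.c_[pose[0]+c*P[:,0]-s*P[:,1],pose[1]+s*P[:,0]+c*P[:,1],P[:,2]]
E
cat > fit.py <<'E'
from rig import manip
from h import *
C={n:manip.camera(n) for n in("top","scene")}
K={n:(c["fx"],c["cx"],c["cy"]) for n,c in C.items()};T={n:np.array(c["cam_to_world"]) for n,c in C.items()}
cor=np.array([[115,170,18],[115,-230,18],[-95,-230,18],[-95,170,18]])/1000
o={"top":np.array([[50,135],[686,42],[742,375],[95,470]])/5+[207.6,139.6],
"scene":np.array([[410,570],[35,188],[262,37],[645,385]])/4.4+[164.6,119.6]}
def res(p,names): return np.concatenate([(proj(K[n],T[n],bw(p,cor))-o[n]).ravel() for n in names])
for names in(["top"],["scene"],["top","scene"]):
    s=least_squares(res,[0.5,0,0],args=(names,)); print(names,s.x,np.degrees(s.x[2]),s.fun)
p=s.x; np.save("pose.npy",p)
a=np.radians(-35)
pts={"knobtop":[.062*np.cos(a),-.12+.062*np.sin(a),.112],"tabtop":[-.04,-.135,.103],"jarcap":[.09,.07,.045],"tin":[-.073,0,.024],"hinge":[-.04,-.195,.06]}
for k,v in pts.items():
    w=bw(p,v); print(k,w[0],(proj(K["top"],T["top"],w)[0]-[207.6,139.6])*5,(proj(K["scene"],T["scene"],w)[0]-[164.6,119.6])*4.4)
E
python3 fit.py
```

```text
['top'] [ 0.5139 -0.0485  0.1282] 7.345257581192023 [-0.5966 -0.2926  0.2635 -0.4399  0.768   0.3605 -0.4551  0.306 ]
['scene'] [ 0.5154 -0.0441  0.1318] 7.553325240998926 [-0.0983  1.149  -0.8608 -0.2279  0.2328 -0.9854  0.7026 -0.4072]
['top', 'scene'] [ 0.5144 -0.0466  0.1297] 7.43111846154385 [-1.2633 -0.379  -0.4461 -0.7139  0.1458  0.0577 -1.0331  0.1984 -0.4695
  0.313  -0.8908 -1.0445  0.237  -1.6474  0.4076 -1.0592]
knobtop [ 0.5849 -0.1942  0.112 ] [611.2404 131.3751] [154.9796 115.9914]
tabtop [ 0.4922 -0.1856  0.103 ] [598.652  297.7057] [281.4449  71.4552]
jarcap [0.5946 0.0345 0.045 ] [207.6007 141.7066] [333.7049 422.8702]
tin [ 0.4421 -0.056   0.024 ] [361.9291 394.1806] [450.0035 234.511 ]
hinge [ 0.5    -0.2451  0.06  ] [686.4847 288.4543] [230.3873  60.0092]
```

Both views agree to within 2–4 mm, and the knob, tin, jar and hinge predictions land on their features. Next I'll check reachability of the pawl arc and move above the tab for a wrist look.

```bash
cat >> h.py <<'E'
def ori(pose,a,sgn=1,spin=0.0):
    """tool down, jaws along board x*sgn (spun about z), tilted a about board +x"""
    bx=np.array([np.cos(pose[2]),np.sin(pose[2]),0])
    Y=R.from_rotvec([0,0,spin]).apply(bx*sgn); X=np.array([0,0,-1.]); Z=np.cross(X,Y)
    M=np.c_[X,Y,Z]
    return (R.from_rotvec(bx*a)*R.from_matrix(M))
def tcp(pose,Pb,rot,adv=0.003):
    """TCP so that the grasp point sits at board-frame point"""
    return bw(pose,Pb)[0]-adv*rot.apply([1,0,0])
def tab(th,y=.060,z=.030):
    c,s=np.cos(th),np.sin(th)
    return np.array([-.04,-.195+y*c-z*s,.06+y*s+z*c])
E
python3 - <<'E'
from rig import manip
from h import *
p=np.load("pose.npy")
print(R.from_rotvec(manip.get_ee_rot()).as_matrix())
for sg in(1,-1):
  for th,a in((0,-.3),(0,0),(.6,.1),(1.2,.5),(1.8,.8),(1.8,1.2)):
    r=ori(p,a,sg); print(sg,th,a,tcp(p,tab(th),r),manip.solve_ik(tcp(p,tab(th),r),r.as_rotvec()))
E
```

```text
[[-0.0003  0.3577 -0.9338]
 [ 0.0007 -0.9338 -0.3577]
 [-1.     -0.0007  0.    ]]
1 0 -0.3 [ 0.4921 -0.1847  0.0929] [-0.2348  0.5179  2.0156 -0.5412  0.5656  0.0896]
1 0 0 [ 0.4922 -0.1856  0.093 ] [-0.3832  0.5274  1.9392  0.      0.675  -0.5129]
1 0.6 0.1 [ 0.4958 -0.2131  0.1216] [-0.4706  0.5113  1.8682  0.1127  0.8219 -0.6795]
1 1.2 0.5 [ 0.501  -0.2527  0.1294] [-0.6577  0.6522  1.6635  0.3688  1.2184 -0.9851]
1 1.8 0.8 [ 0.5058 -0.2897  0.1137] [-0.7592  0.8306  1.4799  0.47    1.5126 -1.0856]
1 1.8 1.2 [ 0.5059 -0.2903  0.1127] [-0.8088  1.0149  1.3345  0.6112  1.8554 -1.1171]
-1 0 -0.3 [ 0.4921 -0.1847  0.0929] None
-1 0 0 [ 0.4922 -0.1856  0.093 ] None
-1 0.6 0.1 [ 0.4958 -0.2131  0.1216] [-0.4706  0.5113  1.8682  0.1127  0.8219  2.4621]
-1 1.2 0.5 [ 0.501  -0.2527  0.1294] [-0.6577  0.6522  1.6635  0.3688  1.2184  2.1565]
-1 1.8 0.8 [ 0.5058 -0.2897  0.1137] [-0.7592  0.8306  1.4799  0.47    1.5126  2.056 ]
-1 1.8 1.2 [ 0.5059 -0.2903  0.1127] [-0.8088  1.0149  1.3345  0.6112  1.8554  2.0245]
```

```bash
cat >> h.py <<'E'
def snap(name,scale=1.5):
    from rig import manip
    tp=np.array(manip.get_position());tr=R.from_rotvec(manip.get_ee_rot()).as_matrix()
    c=manip.camera("wrist");Tt=np.eye(4);Tt[:3,:3]=tr;Tt[:3,3]=tp
    T=Tt@np.array(c["mount"]);K=(c["fx"],c["cx"],c["cy"])
    np.savez(f"pics/{name}.npz",T=T,K=K)
    cv2.imwrite(f"pics/{name}.png",cv2.resize(cv2.cvtColor(c["image"],cv2.COLOR_RGB2BGR),None,fx=scale,fy=scale,interpolation=cv2.INTER_CUBIC))
    return K,T
E
python3 - <<'E'
from rig import manip
from h import *
p=np.load("pose.npy")
r=ori(p,0); q=tcp(p,tab(0),r)
manip.command_gripper(0.05,25)
manip.move_to(q+[0,0,.13],r.as_rotvec())
K,T=snap("w1")
for n,v in {"tabtop":[-.04,-.135,.103],"tab_ny":[-.04,-.146,.103],"tab_py":[-.04,-.124,.103],"hinge":[-.04,-.195,.06],"hub":[0,-.12,.044],"knobtop":[.0508,-.1556,.112],"c1":[-.095,-.23,.018],"c2":[.115,-.23,.018]}.items():
    print(n,proj(K,T,bw(p,v))[0]*1.5)
print(manip.get_position(),q,manip.get_time(),manip.get_contact_force())
E
```

```text
tabtop [386.0174 287.3282]
tab_ny [386.0371 304.0954]
tab_py [385.9971 270.1125]
hinge [386.0128 345.1794]
hub [439.7301 243.7626]
knobtop [534.6753 323.6938]
c1 [323.7798 360.4055]
c2 [561.2257 360.0144]
[ 0.4922 -0.1865  0.2231] [ 0.4922 -0.1856  0.093 ] 2.4917 [-1.6075  0.2628 -0.028 ]
```

View pics/w1.png

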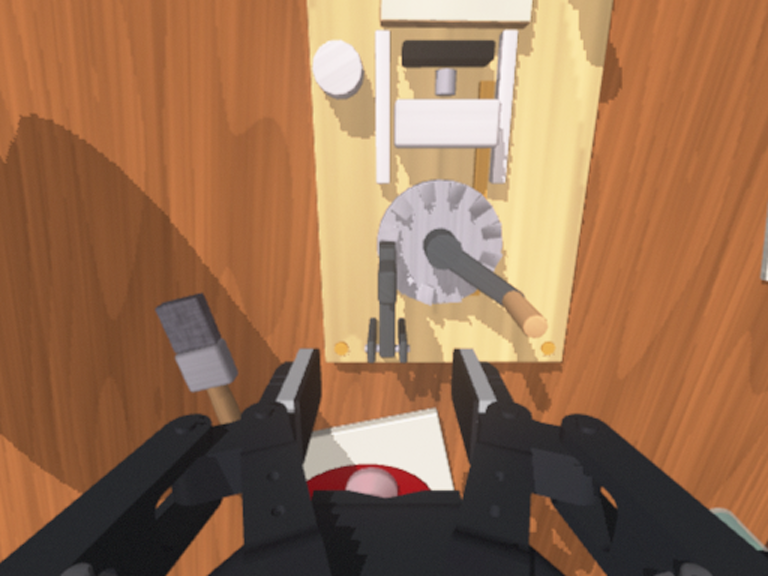

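In the wrist image the tab (387,287), knob top (536,325) and board edge (row 361) sit within 1–2 px of prediction, so the pose is good to about 1 mm. I'll grip the tab and lift.

```bash
python3 - <<'E'
from rig import manip
from h import *
p=np.load("pose.npy")
r=ori(p,0); q=tcp(p,tab(0),r)
manip.servo_line(q+[0,0,.003],rate=.12)
manip.command_gripper(0.004,25)
f0=np.array(manip.get_contact_force());print("w",manip.get_width(),f0)
for th,a in((.15,.03),(.4,.12),(.7,.25)):
    r=ori(p,a); manip.servo_line(tcp(p,tab(th)+[0,0,.003],r),r.as_rotvec(),rate=.07)
    print(th,manip.get_width(),manip.get_position(),manip.get_contact_force())
snap("w2");print(manip.get_time())
E
```

```text
w 0.011712529824748899 [0.8083 1.0412 4.3823]
0.15 0.011507520047307894 [ 0.4934 -0.1907  0.1049] [4.1844 3.9331 2.8921]
0.4 0.011408252978489656 [ 0.4949 -0.2022  0.1173] [2.6998 4.8246 4.1283]
0.7 0.0113735153482982 [ 0.4971 -0.2196  0.1277] [3.6073 3.5897 5.9478]
5.3
```

View pics/w2.png

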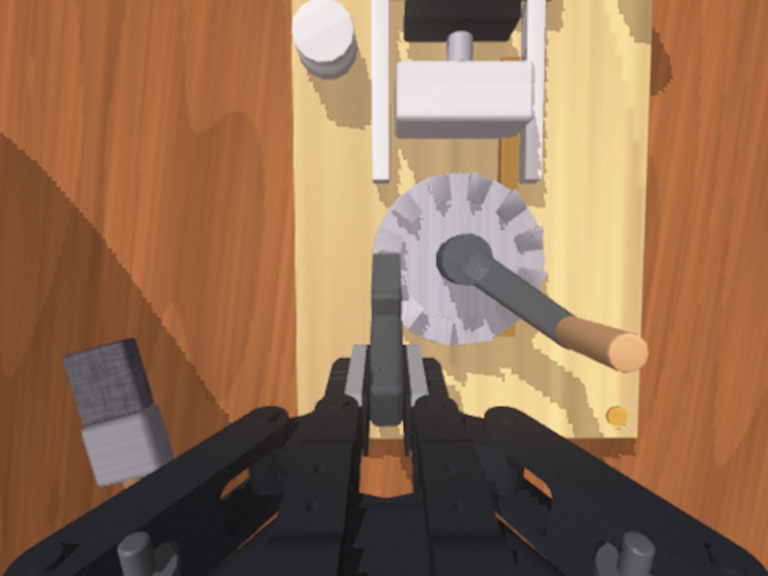

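The tab is held between the pads at (387,385) and the nose (387,275) is rising out of the wheel. I'll carry it past upright and release.

```bash
python3 - <<'E'
from rig import manip
from h import *
p=np.load("pose.npy")
for th,a in((1.0,.4),(1.3,.55),(1.6,.7),(1.85,.85),(2.0,.9)):
    r=ori(p,a); manip.servo_line(tcp(p,tab(th)+[0,0,.003*np.cos(th)],r),r.as_rotvec(),rate=.07)
    print(th,manip.get_width(),manip.get_position(),manip.get_contact_force())
manip.command_gripper(0.045); manip.hold(.5)
snap("w3");print(manip.get_time(),manip.get_contact_force())
c=manip.camera("scene")["image"]
cv2.imwrite("pics/s3.png",cv2.resize(cv2.cvtColor(c,cv2.COLOR_RGB2BGR)[90:240,150:330],None,fx=4,fy=4,interpolation=cv2.INTER_CUBIC))
E
```

```text
1.0 0.011324439080283126 [ 0.4997 -0.2391  0.1319] [ 2.9364  3.179  12.0113]
1.3 0.011368619055214517 [ 0.5024 -0.26    0.1301] [ 2.2461  0.0928 11.8582]
1.6 0.011598726094304582 [ 0.505  -0.2796  0.122 ] [ 2.8261 -2.8228 11.2414]
1.85 0.01135620484265571 [ 0.5069 -0.2939  0.1109] [ 3.0624 -5.6597  9.5895]
2.0 0.01158233994798785 [ 0.5077 -0.3005  0.1031] [ 4.2152 -5.1919  8.5873]
8.3 [-0.0928  0.0244 -0.054 ]
```

View pics/w3.png

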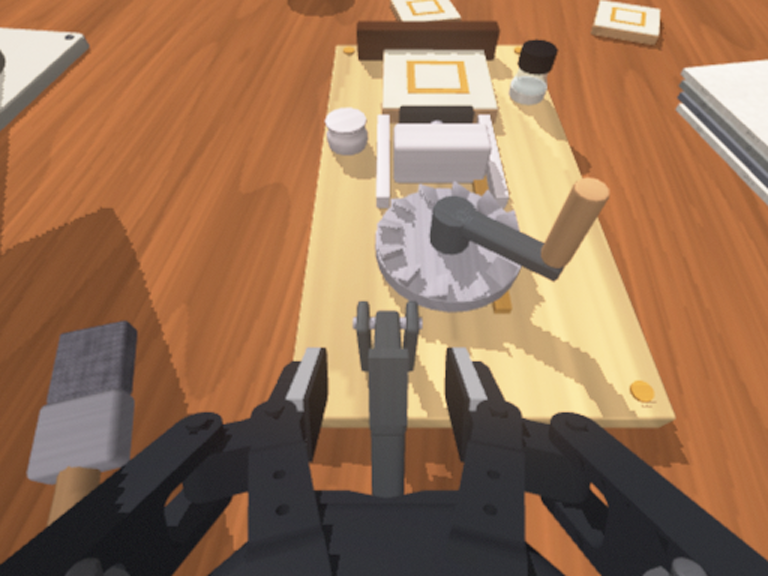

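View pics/s3.png

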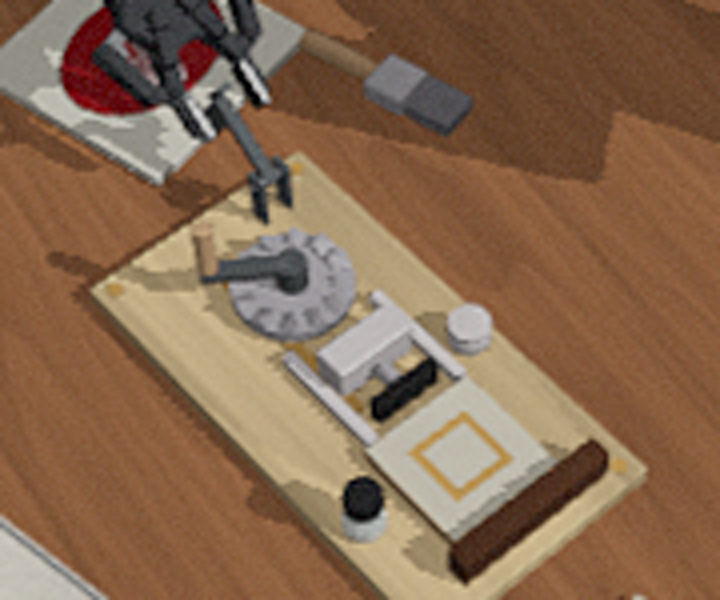

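The pawl lies back past upright: wrist view bar at (388,400), and in the scene view it extends away from the wheel to (215,100). Next I'll retreat upward and plan the knob arc.

```bash
cat >> h.py <<'E'
def knob(phi,r=.062,z=.090): return np.array([r*np.cos(phi),-.12+r*np.sin(phi),z])
E
python3 - <<'E'
from rig import manip
from h import *
p=np.load("pose.npy")
P=np.array(manip.get_position())
manip.servo_line(P+[0,0,.13],rate=.25)
print(manip.get_contact_force(),manip.get_time())
for off in(90,-90,0):
  for ph in(-35,0,30):
    r=ori(p,0,1,np.radians(ph+off)); q=tcp(p,knob(np.radians(ph)),r); print(off,ph,q,manip.solve_ik(q,r.as_rotvec()))
E
```

```text
[-0.0106  0.5342 -1.0999] 9.0167
90 -35 [ 0.5849 -0.1942  0.093 ] [-0.3399  0.6226  1.7342 -0.      0.7848 -1.4296]
90 0 [ 0.5914 -0.1575  0.093 ] [-0.2797  0.6179  1.7442 -0.      0.7795 -1.9802]
90 30 [ 0.5792 -0.1279  0.093 ] [-0.2373  0.5974  1.7882 -0.      0.756  -2.4614]
-90 -35 [ 0.5849 -0.1942  0.093 ] [-0.3399  0.6226  1.7342 -0.      0.7848  1.712 ]
-90 0 [ 0.5914 -0.1575  0.093 ] [-0.2797  0.6179  1.7442  0.      0.7795  1.1614]
-90 30 [ 0.5792 -0.1279  0.093 ] [-0.2373  0.5974  1.7882 -0.      0.756   0.6802]
0 -35 [ 0.5849 -0.1942  0.093 ] [-0.3399  0.6226  1.7342  0.      0.7848  0.1412]
0 0 [ 0.5914 -0.1575  0.093 ] [-0.2797  0.6179  1.7442  0.      0.7795 -0.4094]
0 30 [ 0.5792 -0.1279  0.093 ] [-0.2373  0.5974  1.7882 -0.      0.756  -0.8906]
```

```bash
python3 - <<'E'
from rig import manip
from h import *
p=np.load("pose.npy")
ph=np.radians(-35); r=ori(p,0,1,ph-np.pi/2); q=tcp(p,knob(ph),r)
manip.move_to(q+[0,0,.11],r.as_rotvec())
K,T=snap("w4")
for n,v in {"knobtop":knob(ph,z=.112),"hub":[0,-.12,.044],"c2":[.115,-.23,.018]}.items(): print(n,proj(K,T,bw(p,v))[0]*1.5)
print(manip.get_time(),manip.get_contact_force())
E
```

```text
knobtop [385.7286 303.7495]
hub [385.6895 350.3825]
c2 [420.3962 128.7628]
11.3917 [-0.1602  0.6143 -0.0424]
```

View pics/w4.png

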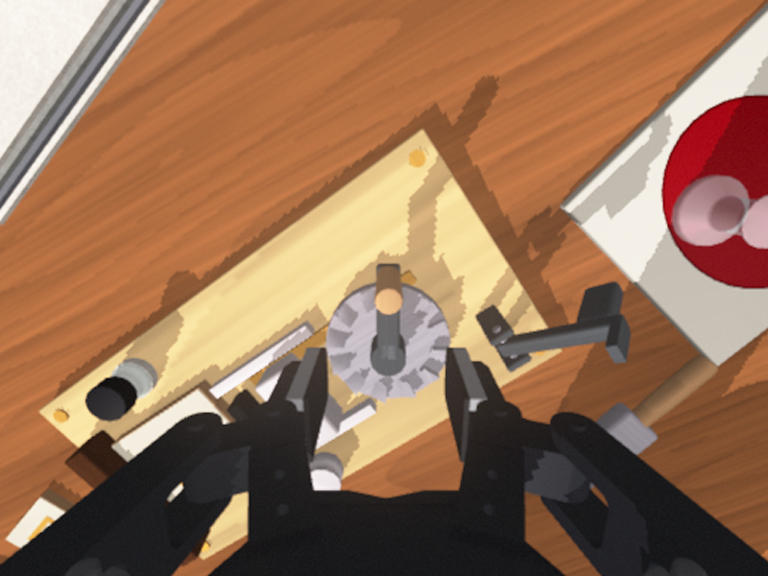

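The knob top is at (389,301), within 3 px of prediction, and the pawl is clearly lying back at (560,335). I'll descend, grip the knob and start the free part of the turn.

```bash
cat > turn.py <<'E'
from rig import manip
from h import *
p=np.load("pose.npy")
def go(deg,rate):
    ph=np.radians(deg); r=ori(p,0,1,ph-np.pi/2)
    manip.servo_line(tcp(p,knob(ph),r),r.as_rotvec(),rate=rate)
def meas(deg,F0):
    F=np.array(manip.get_contact_force())-F0
    a=np.radians(deg)+p[2]; t=np.array([-np.sin(a),np.cos(a),0]); n=np.array([np.cos(a),np.sin(a),0])
    P=np.array(manip.get_position())-bw(p,[0,-.12,0])[0]
    act=np.degrees(np.arctan2(P[1],P[0])-p[2])
    M=manip.get_torque()
    return np.array([deg,act,-F@t,F@n,F[2],M[2]])
E
python3 - <<'E'
from turn import *
F0=np.array(manip.get_contact_force())
go(-35,.12)
manip.command_gripper(0.008,35)
print("w",manip.get_width(),meas(-35,F0),F0)
np.save("F0.npy",F0)
for d in(-33,-30,-26,-22,-18,-15):
    go(d,.03); print(meas(d,F0))
print(manip.get_time())
E
```

```text
w 0.014954918362080474 [-35.     -35.0643   0.6586  -0.7805   5.1971   0.0416] [-0.1602  0.6143 -0.0424]
[-33.     -33.2174   2.5148  -0.4632   6.3875   0.0719]
[-30.     -30.2164   2.9296  -0.8723   6.0922   0.0447]
[-26.     -26.1802   1.2839  -0.9413   5.7523   0.085 ]
[-22.     -22.2458   2.5307  -2.3708   7.7759   0.1498]
[-18.     -18.2625   3.5079  -1.9312   6.4912   0.1351]
[-15.     -15.3745   3.239   -1.9228   7.2007   0.1309]
14.4667
```

Turning freely at about 3 N, but the grip adds a parasitic moment. I'll loosen to a cage around the peg so the tangential force reads cleanly, then go on in fine steps.

```bash
python3 - <<'E'
from turn import *
F0=np.load("F0.npy")
manip.command_gripper(0.021,35)
print("w",manip.get_width(),meas(-15,F0))
d=-15
base=[]
while d<-4:
    d+=1; go(d,.03); m=meas(d,F0); print(m)
    if m[2]>7: break
print(manip.get_time(),manip.get_width()); np.save("d.npy",d)
snap("w5")
E
```

```text
w 0.020991513040988726 [-15.     -14.8943   0.5758  -0.5255   0.2662  -0.0169]
[-14.     -13.8232   0.361   -0.0644   0.1291  -0.0096]
[-13.     -13.0413   3.0462  -0.2801  -1.3273   0.0725]
[-12.     -12.2678   5.2561  -0.1881  -1.5643  -0.0076]
[-11.     -11.2132   5.2639  -0.213   -2.0877   0.0024]
[-10.     -10.0312   4.6068  -0.8423  -1.6248  -0.018 ]
[-9.     -8.9448  4.1745 -1.3013 -1.822  -0.0413]
[-8.     -7.9258  3.3778 -1.5032 -1.1336 -0.0412]
[-7.     -6.925   3.1748 -1.4926 -0.465  -0.0091]
[-6.     -5.923   3.6126 -2.6855 -1.6997 -0.0054]
[-5.     -4.974   4.8884 -2.3653 -1.4621 -0.0846]
[-4.     -3.9821  5.6514 -3.3509 -1.0962 -0.0558]
17.45 0.020612033758795226
```

View pics/w5.png

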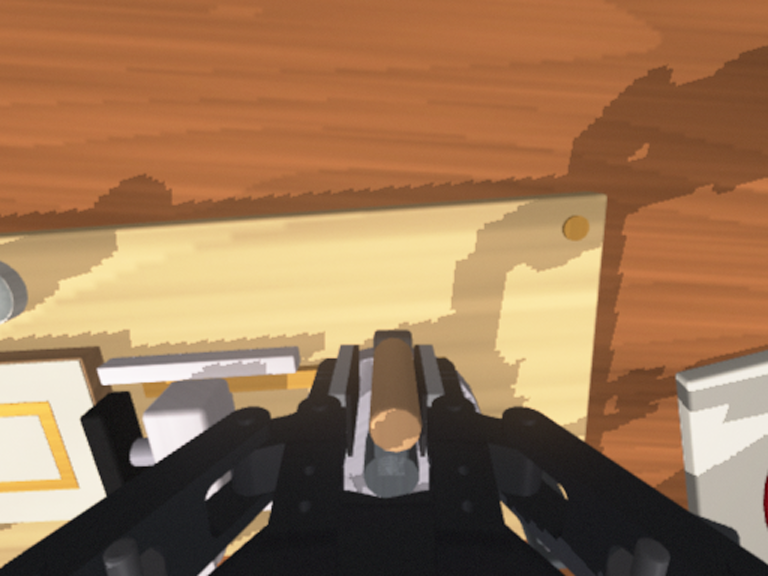

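The knob sits caged at (395,425). The pad (110,440) is at or nearly at the panel edge. I'll continue in half-degree steps, watching the force.

```bash
python3 - <<'E'
from turn import *
F0=np.load("F0.npy"); d=float(np.load("d.npy")); n=0
while d<26 and n<26:
    d+=.5; n+=1; go(d,.02); m=meas(d,F0); print(m[:5])
    if m[2]>7.2: break
print(manip.get_time()); np.save("d.npy",d)
c=manip.camera("top")["image"]
cv2.imwrite("pics/t6.png",cv2.resize(cv2.cvtColor(c,cv2.COLOR_RGB2BGR)[140:242,208:368],None,fx=5,fy=5,interpolation=cv2.INTER_CUBIC))
E
```

```text
[-3.5    -3.5656  4.9715 -2.4708 -1.0529]
[-3.     -3.0873  4.5688 -2.7918 -0.8164]
[-2.5    -2.5591  4.7573 -2.6944 -1.2247]
[-2.     -2.0872  4.7392 -2.7821 -1.9229]
[-1.5    -1.6038  5.4056 -2.9908 -0.3896]
[-1.     -1.092   5.8277 -3.7355 -1.0821]
[-0.5    -0.6082  4.7578 -3.7903 -0.4431]
[ 0.     -0.0979  4.9866 -3.4134 -0.6012]
[ 0.5     0.3992  5.0336 -2.1394 -2.0478]
[ 1.      0.8783  5.0273 -3.3649 -0.8348]
[ 1.5     1.3547  4.7425 -2.6236 -1.8372]
[ 2.      1.8641  4.9468 -4.0295 -1.5044]
[ 2.5     2.383   4.2757 -3.0126 -0.7457]
[ 3.      2.8642  4.3043 -4.2459 -1.0808]
[ 3.5     3.3449  5.573  -3.3769  0.1096]
[ 4.      3.813   5.2013 -3.3777 -1.0878]
[ 4.5     4.3251  5.1858 -3.2486 -0.7963]
[ 5.      4.8377  5.0748 -3.4708 -0.792 ]
[ 5.5     5.3009  5.0677 -3.2373 -1.82  ]
[ 6.      5.781   5.0675 -3.6879 -1.3274]
[ 6.5     6.2919  4.699  -3.0327 -1.0603]
[ 7.      6.7786  4.3995 -3.5518 -0.6195]
[ 7.5     7.2695  5.1439 -3.2901 -1.6701]
[ 8.      7.7439  5.8369 -4.0365 -1.0257]
[ 8.5     8.2431  4.6761 -4.0136 -1.2605]
[ 9.      8.7232  5.2301 -3.7787 -2.8873]
24.0
```

View pics/t6.png

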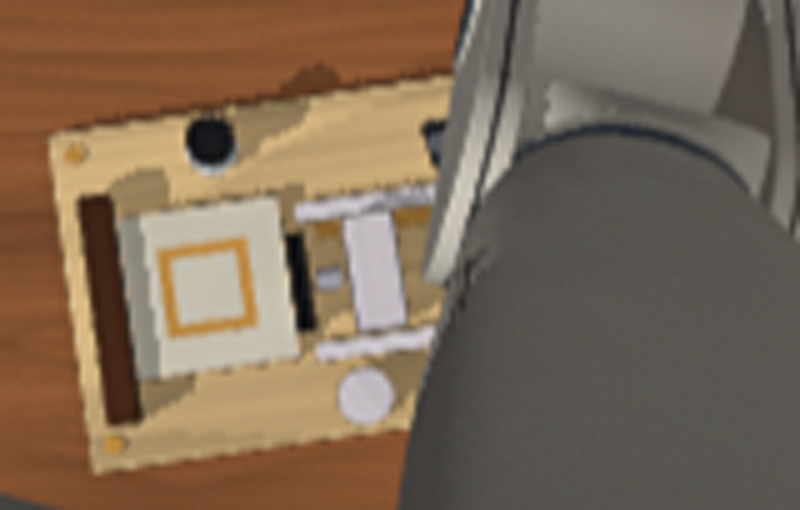

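The pad is now pushing the panel, with about 1–3 mm still showing to the fence. The baseline is a steady 5.0 ± 0.5 N. I'll continue, with finer steps once the force rises.

```bash
python3 - <<'E'
from turn import *
F0=np.load("F0.npy"); d=float(np.load("d.npy")); n=0; st=.5
while d<28 and n<50 and manip.get_time()<45:
    d+=st; n+=1; go(d,.02); m=meas(d,F0); print(m[:5])
    st=.5 if m[2]<6.3 else .2
    if m[2]>9.0: break
print(manip.get_time()); np.save("d.npy",d)
E
```

```text
[ 9.5     9.2177  4.8061 -3.2441 -1.5717]
[10.      9.6561  4.8372 -3.543  -1.6936]
[10.5    10.0059  5.8384 -4.7949 -1.6734]
[11.     10.2713  6.9563 -4.8895 -2.0954]
[11.2    10.3838  6.6384 -4.5169 -1.6825]
[11.4    10.4688  8.6513 -5.0132 -1.9078]
[11.6    10.5619  8.8328 -5.974  -1.4911]
[11.8    10.6694  9.8409 -5.5309 -2.8434]
26.05
```

Fence contact began at about 9.8° and the force is climbing: 9.8 N at the knob is about 12 N on the panel. Now the last small steps to 11 N.

```bash
python3 - <<'E'
from turn import *
F0=np.load("F0.npy"); d=float(np.load("d.npy"))
for _ in range(8):
    d+=.15; go(d,.02); m=meas(d,F0); manip.hold(.1); m2=meas(d,F0); print(m[:5],m2[2])
    if (m[2]+m2[2])/2>10.8: break
np.save("d.npy",d); print(manip.get_time())
c=manip.camera("top")["image"]
cv2.imwrite("pics/t7.png",cv2.resize(cv2.cvtColor(c,cv2.COLOR_RGB2BGR)[140:242,208:368],None,fx=5,fy=5,interpolation=cv2.INTER_CUBIC))
E
```

```text
[11.95   10.7256  9.8799 -5.6385 -3.1263] 10.640206377416774
[12.1    10.8345 10.2613 -5.3015 -3.0973] 9.342758138021633
[12.25   10.9069 10.3705 -6.0376 -2.3482] 10.635302812587309
[12.4    10.9763 10.9832 -7.3489 -1.9056] 10.86681635567826
27.45
```

View pics/t7.png

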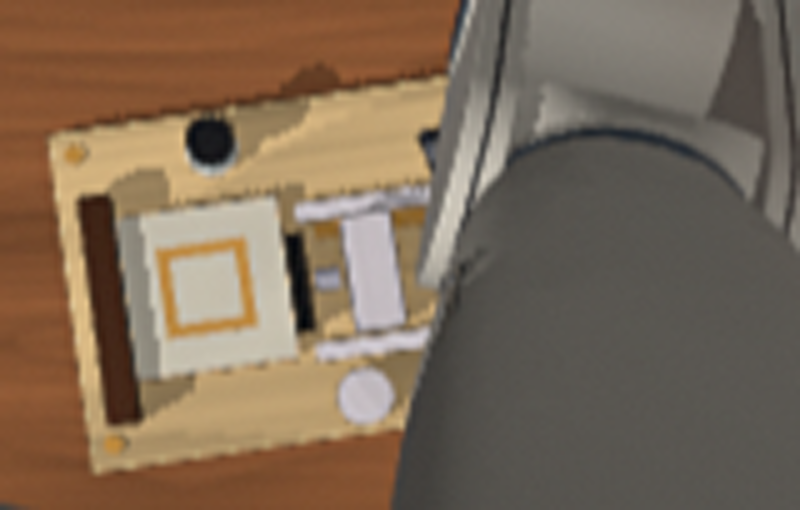

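Force is 11 N. Before letting go I'll check that the panel outline agrees with seated at board y 35–135 mm.

```bash
python3 - <<'E'
from rig import manip
from h import *
p=np.load("pose.npy")
c=manip.camera("top"); K=(c["fx"],c["cx"],c["cy"]);T=np.array(c["cam_to_world"])
f=lambda P:(proj(K,T,bw(p,np.array(P)/1000.))-[207.6,139.6])*5
print("fence top face edge",f([[70,135,48],[-70,135,48]]))
for y in (85,82): print("panel top",y,f([[50,y+50,32],[-50,y+50,32],[-50,y-50,32],[50,y-50,32]]).tolist())
z=cv2.resize(cv2.imread("pics/t7.png")[170:400,60:330],None,fx=2.9,fy=2.4,interpolation=cv2.INTER_CUBIC)
im=cv2.imread("pics/t7.png")
cv2.polylines(im,[f([[50,135,32],[-50,135,32],[-50,35,32],[50,35,32]]).astype(int)],True,(0,0,255),1)
cv2.line(im,*[tuple(map(int,q)) for q in f([[70,135,48],[-70,135,48]])],(255,0,0),1)
cv2.imwrite("pics/t7o.png",cv2.resize(im[170:400,60:330],None,fx=2.5,fy=2.5))
E
```

```text
fence top face edge [[104.9221 189.3424]
 [137.3433 421.3996]]
panel top 85 [[111.93101215464381, 225.28693325609893], [134.7595754734438, 388.54915323333773], [299.2118564327326, 364.39521940415557], [274.81939036929543, 201.25836940133212]]
panel top 82 [[116.81469725659824, 224.5665139075544], [139.69012070882542, 387.8249792500857], [304.14863708582754, 363.6701295937348], [279.7091934115384, 200.5370475616428]]
```

View pics/t7o.png

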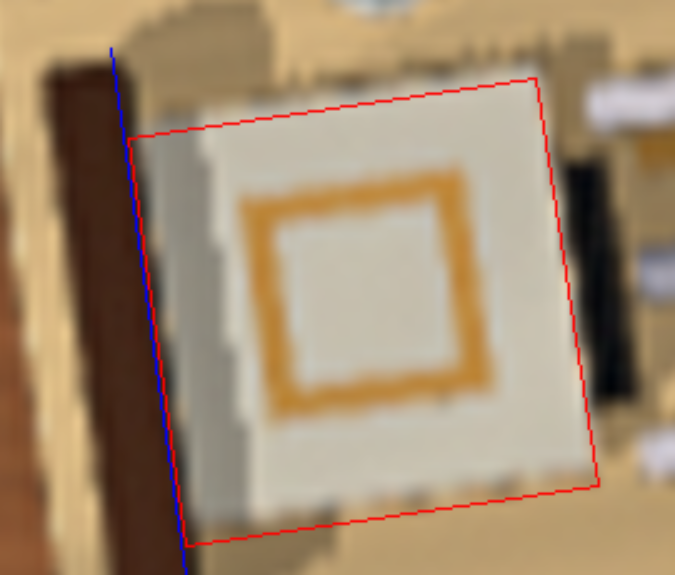

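The panel edge lies along the fence face, parallel to it, and the outline matches the seated position. I'll open the gripper and rise straight up off the knob.

```bash
python3 - <<'E'
from rig import manip
from h import *
p=np.load("pose.npy")
manip.command_gripper(0.045); print(manip.get_contact_force())
P=np.array(manip.get_position()); manip.servo_line(P+[0,0,.13],rate=.12)
print(manip.get_contact_force())
K,T=snap("w8")
manip.set_joints([-1.224,0.423,1.63,0,1.089,-0.019])
print(manip.get_time(),manip.get_contact_force())
C=manip.camera("top")
cv2.imwrite("pics/t8.png",cv2.resize(cv2.cvtColor(C["image"],cv2.COLOR_RGB2BGR)[140:242,208:368],None,fx=5,fy=5,interpolation=cv2.INTER_CUBIC))
s=manip.camera("scene")["image"]
cv2.imwrite("pics/s8.png",cv2.resize(cv2.cvtColor(s,cv2.COLOR_RGB2BGR)[90:250,150:330],None,fx=3.6,fy=3.6,interpolation=cv2.INTER_CUBIC))
K=(C["fx"],C["cx"],C["cy"]);T=np.array(C["cam_to_world"])
for d in(5,8,10.5,11): 
    a=np.radians(d);print(d,(proj(K,T,bw(p,[.062*np.cos(a),-.12+.062*np.sin(a),.112]))[0]-[207.6,139.6])*5)
E
```

```text
[-0.3284  0.4882 -0.1005]
[-0.1786  0.8716 -0.5493]
31.25 [0.4775 0.7934 0.1894]
5 [535.7071 122.9429]
8 [530.1233 124.4222]
10.5 [525.5382 125.8741]
11 [524.6294 126.1882]
```

View pics/t8.png

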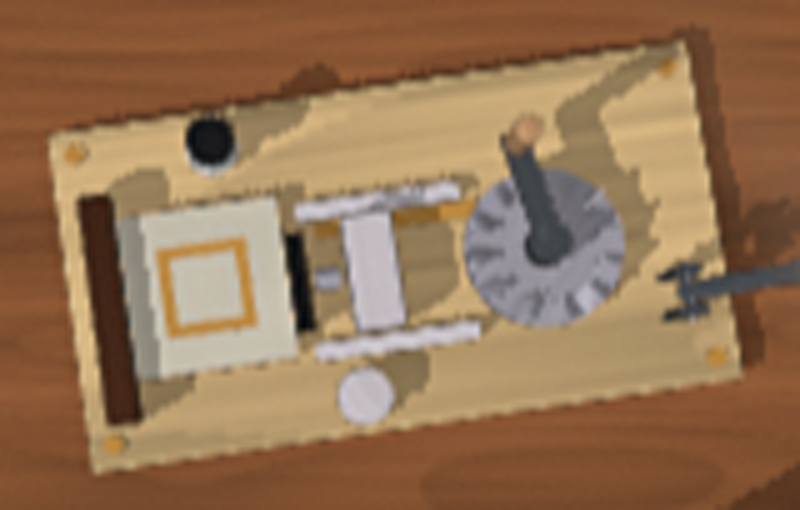

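View pics/s8.png

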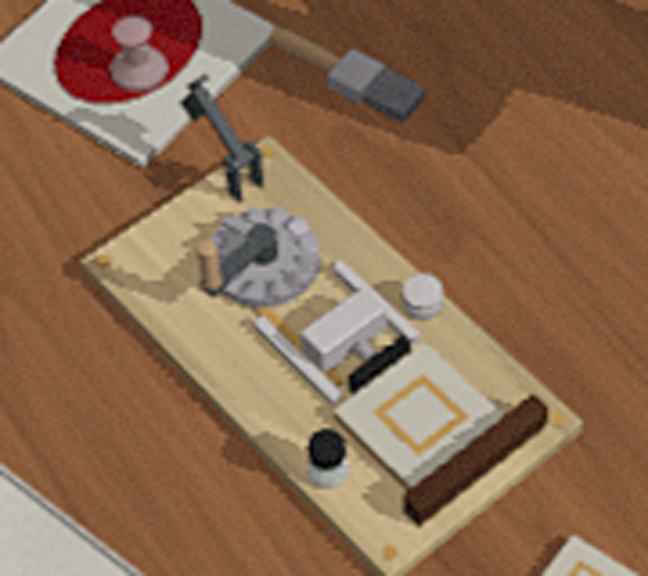

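The knob has stayed at about (527,130). The pad still bears on the panel (row 280, column 300), the panel lies along the fence, and the pawl lies back. The jar, tin and muller are where they were. I'll hand it in.

```bash
python3 -c "
from rig import manip
print(manip.sign_off(),manip.get_time())"
```

```text
the job is handed in; nothing more can be done
the job is handed in; nothing more can be done
```

The panel is clamped square against the fence, and I handed the job in at about 31 s of the allowed 72 s.

- **Pawl:** I gripped its tab, lifted it out of the wheel and carried it to about 2.0 rad. When released it fell back and stayed there. The wrist force on the tool stayed below about 13 N.
- **Clamping:** I turned the crank about 46° counter-clockwise, roughly 20 mm of jaw travel. It turned freely at about 5 N, and fence contact began at a knob angle of about +9.8°. I stopped at 10.9 N at the knob, which is about 15 N on the panel. I then opened the gripper and lifted clear.

**Last checks:**
- **Pictures after letting go:** wheel and jaw had stayed put, the pad bore on the panel, and the panel lay parallel along the fence. The pawl was back, and the tin, jar and muller were where they had been. The camera only resolves position to about 1–2 mm, so the seating rests mainly on the steady force rise.
- **Force reading:** it had about 0.7 N of noise. The clamp force is worked out from the knob force and was not measured on the panel.
- **Radial load:** a sideways push of about 7 N built up on the knob near the end, which does not turn the wheel.

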